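# Re-rack the press dies beside the press

### The arm

A 7-joint arm with a two-finger parallel gripper is mounted at the origin on the work surface. World frame = base frame: x ahead of the robot, y to its left, z up, the work surface at z = 0. Lengths are in mm, angles in degrees, forces in N, time in s.
With the tool pointing down it reaches from about 400 to 925 mm from the base axis. Payload 5.6 kg.
Tool frame: the origin (TCP) lies at the centre of the arm's flange, where the gripper is bolted on; the fingertips stand 173 mm ahead of it and the grasp point (between the pads) lies 155 mm ahead of it; z points along the fingers, y is the direction in which the jaws open and shut (so a half turn about z gives the same grasp; the last joint's range is limited). The gripper opens to 85 mm and grips with 20 to 120 N. Pads are 22 mm wide; open, the fingers measure 114 mm over their backs; the gripper's body (76 mm by 85 mm) begins 54 mm behind the grasp point. The pads swing forward as they close: fully open they stand 13 mm farther back than shut.
Start: joints at [71.391, 26.786, -0.665, 91.828, 0.344, 61.387, -3.226], TCP at [180.719, -624.374, 404.69] pointing down, gripper open.
Joint ranges: [-144.91, 144.91], [-17.63, 115.5], [-89.93, 88.59], [15.96, 139.68], [-74.01, 254.01], [8.47, 105.57], [-167.45, 167.45]. Speed limits (degrees/s): [147.25, 147.25, 180, 180, 180, 180, 180].

### API

Orientations are given as a 3x3 rotation matrix whose columns are the frame's x, y, z axes.
In Python, from rig import manip, eyes, job gives the robot as it stands.
- The arm moves only by the shell command python3 -m handwheel 'ROWS' [FORCE]. ROWS is JSON, a list of rows, each an object with "translation": the shift along the world's x, y, z in mm, a list of three; "roll": the turn about the world's z in degrees; "hand": the closure, from -1 (fully open) to 1 (shut). In form: [{"translation": [tx, ty, tz], "roll": roll, "hand": hand}, ...]. A call has 1 to 20 rows; each row shifts and turns the pose as measured when the row begins; what a row does not reach is not made up. A row lasts 1/10 s, in which the tool goes at most 50 mm and 8.59 degrees, less where a joint would pass 70% of its speed; a pose out of reach is approached as far as the arm can. A call with a gripper value outside its range is refused whole. The fingers move at their own pace and stop on an object; FORCE is the grip in N (left out, the last holds). Time passes only in rows, so rows that do not move let the fingers close. It gives the time, the measured TCP pose, the force and the opening at its end, in the units of the state.
- manip.state(): the state, without advancing time (a new reading comes with each control period).
- eyes.get_image(name): name is "scene" or "top"; returns a dict with "color" (400x640x3 uint8, red, green, blue), "K" (3x3 intrinsics, pixels), "eye" and "attitude" of the camera in the world. Camera axes: x right, y up, looking along -z (the intrinsics and any distortion apply to the point x, -y, -z); pixel columns grow to the right and rows downward; lengths in mm; the calibration is good to about 2 mm. A picture is of the moment at which its call begins. There is no depth.
- job.job_done(): hands the job in, once; it reports no verdict.
The state is a dict: "t": time; "joint_pos": joint angles; "dq": joint speeds; "joint_torque": joint torques, N m; "tcp_pos": TCP position; "tcp_rot": TCP orientation; "wrist_force": force on the tool from outside, world axes, zero at the start; "moment": the same for the moment, N m; "gripper_width": finger opening in mm.
Only numpy, scipy, OpenCV 4.12 (cv2) and the standard library are available. Lean on these libraries where they do the work, as an engineer would, in place of code of your own. Each camera call takes 0.05 s, during which the arm holds its last target.

### The job

Move the four steel press dies from the grey steel rack to the bays of the empty wooden rack, so that they stand upright on the bay floors in their working order: the die at the left end of the steel rack (your own left, as the robot) goes into the bay next to the tall post, the one to the right of it into the next bay, and so on to the far end. Do not knock any die over.

Things in the scene. Friction and masses are not known exactly. Their poses are not given: they have to be found in the camera images.
- square (a point): Centre, half-way up (29 mm above its underside), of the square die: bright steel block 38 x 38 mm, 50 mm high, with a smaller square step 26 x 26 mm, 8 mm high, on top (58 mm in all); about 0.58 kg (give or take a quarter). Starts upright (z up) in a bay of the grey steel rack, its axes roughly along the rack's.
- dome (a point): Centre, half-way up (29 mm above its underside), of the dome die: bright steel solid cylinder 38 mm in diameter with straight sides up to 44 mm and a low rounded dome on top (58 mm in all); about 0.47 kg (give or take a quarter). Starts upright (z up) in a bay of the grey steel rack, its axes roughly along the rack's.
- cutter (a point): Centre, half-way up (29 mm above its underside), of the cutter die: bright steel block 26 mm (its x) by 46 mm (its y), straight sides up to 45 mm, with a roof-shaped edge along its y on top (58 mm in all); grip it across the 26 mm; about 0.48 kg (give or take a quarter). Starts upright (z up) in a bay of the grey steel rack, its axes roughly along the rack's.
- collar (a point): Centre, half-way up (27 mm above its underside), of the collar die: bright steel thick tube, 44 mm outside and 24 mm inside diameter, 54 mm high, open at the top so that a dark hole shows from above; about 0.45 kg (give or take a quarter). Starts upright (z up) in a bay of the grey steel rack, its axes roughly along the rack's.
- bay_square: The grey sheet-steel bay of the steel rack in which the square die stands at the start; fixed, so it marks where that die came from. Origin: centre of its underside, 6 mm above the table; its floor is 9 mm above the table, its rim 21 mm; inside 62 x 62 mm.
- bay_dome: The grey sheet-steel bay of the steel rack in which the dome die stands at the start; fixed, so it marks where that die came from. Origin: centre of its underside, 6 mm above the table; its floor is 9 mm above the table, its rim 21 mm; inside 62 x 62 mm.
- bay_cutter: The grey sheet-steel bay of the steel rack in which the cutter die stands at the start; fixed, so it marks where that die came from. Origin: centre of its underside, 6 mm above the table; its floor is 9 mm above the table, its rim 21 mm; inside 62 x 62 mm.
- bay_collar: The grey sheet-steel bay of the steel rack in which the collar die stands at the start; fixed, so it marks where that die came from. Origin: centre of its underside, 6 mm above the table; its floor is 9 mm above the table, its rim 21 mm; inside 62 x 62 mm.
- source: The full steel rack, fixed: dark plate 78 mm (x) by 290 mm (y), 6 mm thick, that carries the four grey bays in a row along its y axis at y = +105, +35, -35 and -105 mm. Origin: centre of its underside, on the table. Its +y end is the left end as the robot sees it (turned by at most 0.3 rad).
- dest: The empty wooden rack, fixed, turned any way round: board 78 mm (x) by 350 mm (y), four open bays centred at y = +105, +35, -35, -105 mm, x = 0. A dark steel post, 16 mm thick and 95 mm high, stands at its +y end (y = +159 mm), a stub 23 mm high at the other. Origin: centre of its underside, on the table. Bay floors at 9 mm, rims at 21 mm height; bays 62 mm (x) by 66 mm (y) inside.
Not all that is in view belongs to the job. What is shaped like the part that bears cutter but pink or purple is not meant.

How it is judged (in metres and radians):
At the end, for the whole second after the job is handed in: From the post on, the wooden rack's bays hold the dies in the order they had in the steel rack from its left (+y) end. Each stands on its bay floor, upright within 0.1 rad, at rest, height within 4 mm, centre within 20 mm of the bay's middle along each rack axis (((y of bay_square in the frame of source between 0.085 and 0.125 m and y of square in the frame of dest between 0.085 and 0.125 m) or (y of bay_square in the frame of source between 0.015 and 0.055 m and y of square in the frame of dest between 0.015 and 0.055 m) or (y of bay_square in the frame of source between -0.055 and -0.015 m and y of square in the frame of dest between -0.055 and -0.015 m) or (y of bay_square in the frame of source between -0.125 and -0.085 m and y of square in the frame of dest between -0.125 and -0.085 m)) and x of square in the frame of dest between -0.02 and 0.02 m and z of square in the frame of dest between 0.034 and 0.042 m and angle between each of square, dome, cutter, collar's own z axis and vertical below 0.1 rad and linear speed of each of square_die, dome_die, cutter_die, collar_die below 0.02 m/s and ((y of bay_dome in the frame of source between 0.085 and 0.125 m and y of dome in the frame of dest between 0.085 and 0.125 m) or (y of bay_dome in the frame of source between 0.015 and 0.055 m and y of dome in the frame of dest between 0.015 and 0.055 m) or (y of bay_dome in the frame of source between -0.055 and -0.015 m and y of dome in the frame of dest between -0.055 and -0.015 m) or (y of bay_dome in the frame of source between -0.125 and -0.085 m and y of dome in the frame of dest between -0.125 and -0.085 m)) and x of dome in the frame of dest between -0.02 and 0.02 m and z of dome in the frame of dest between 0.034 and 0.042 m and ((y of bay_cutter in the frame of source between 0.085 and 0.125 m and y of cutter in the frame of dest between 0.085 and 0.125 m) or (y of bay_cutter in the frame of source between 0.015 and 0.055 m and y of cutter in the frame of dest between 0.015 and 0.055 m) or (y of bay_cutter in the frame of source between -0.055 and -0.015 m and y of cutter in the frame of dest between -0.055 and -0.015 m) or (y of bay_cutter in the frame of source between -0.125 and -0.085 m and y of cutter in the frame of dest between -0.125 and -0.085 m)) and x of cutter in the frame of dest between -0.02 and 0.02 m and z of cutter in the frame of dest between 0.034 and 0.042 m and ((y of bay_collar in the frame of source between 0.085 and 0.125 m and y of collar in the frame of dest between 0.085 and 0.125 m) or (y of bay_collar in the frame of source between 0.015 and 0.055 m and y of collar in the frame of dest between 0.015 and 0.055 m) or (y of bay_collar in the frame of source between -0.055 and -0.015 m and y of collar in the frame of dest between -0.055 and -0.015 m) or (y of bay_collar in the frame of source between -0.125 and -0.085 m and y of collar in the frame of dest between -0.125 and -0.085 m)) and x of collar in the frame of dest between -0.02 and 0.02 m and z of collar in the frame of dest between 0.032 and 0.04 m); the robot touches nothing.
It fails at once if a die is knocked over (leans more than 0.8 rad) (angle between any of square, dome, cutter, collar's own z axis and vertical above 0.8 rad).
It also fails if it takes over 109 s, if anything falls off the work surface, if the arm or the gripper's body presses on something with over 40 N, if the wrist force passes 120 N, or if a joint passes its speed limit or range.

## Working session

There is one attempt and no reset: what is moved stays moved. The work goes in short steps, Python scripts to look and compute and a shell command to move; the robot and the scene stay as the last step left them, time stands still between calls to the robot, and variables do not carry over. Pictures are saved under pics/ and viewed, and the job is handed in when it is done.

```bash
ls; mkdir -p pics
python3 - <<'E'
from rig import manip, eyes, job
import cv2
s=manip.state()
print(s)
for n in("scene","top"):
    im=eyes.get_image(n); cv2.imwrite(f"pics/{n}0.png",im["color"][:,:,::-1]); print({k:v for k,v in im.items() if k!="color"})
E
```

```text
pics
{'t': 0.0, 'joint_pos': array([71.39113555, 26.83666057, -0.66494704, 91.88264218,  0.34317479,
       61.38583408, -3.22623418]), 'dq': array([ 2.97665940e-02,  2.92601845e-02, -4.35451711e-02,  7.69745222e-05,
       -1.64585441e-02, -6.12047756e-02, -1.39860414e-01]), 'joint_torque': array([-7.19897544e-04, -5.32381368e+01,  2.20022863e-02, -2.51297933e+01,
        1.15474022e-02,  7.79291382e-03,  1.94372757e-05]), 'tcp_pos': array([ 180.63152989, -624.12784751,  403.71812593]), 'tcp_rot': array([[ 9.60581118e-01,  2.77999180e-01, -6.09872365e-04],
       [ 2.77999825e-01, -9.60579631e-01,  1.69394466e-03],
       [-1.14915744e-04, -1.79671567e-03, -9.99998379e-01]]), 'wrist_force': array([0.06091078, 0.20406006, 0.4290103 ]), 'moment': array([-0.00519083, -0.00170048, -0.00775882]), 'gripper_width': 85.44760138243105}
{'K': array([[415.40766409,   0.        , 319.15436284],
       [  0.        , 415.40766409, 207.69428992],
       [  0.        ,   0.        ,   1.        ]]), 'eye': array([1208.29158513, -222.32308745,  807.39898357]), 'attitude': array([[ 2.97270809e-01, -6.98136293e-01,  6.51333849e-01],
       [ 9.54792868e-01,  2.17935426e-01, -2.02174996e-01],
       [-8.03018074e-04,  6.81989638e-01,  7.31361394e-01]])}
{'K': array([[377.38722135,   0.        , 315.37560641],
       [  0.        , 377.38722135, 199.316688  ],
       [  0.        ,   0.        ,   1.        ]]), 'eye': array([434.80787498,   9.21327788, 896.80742152]), 'attitude': array([[-0.00988921,  0.99220963, -0.12418639],
       [-0.99994521, -0.01023902, -0.00217892],
       [-0.00343349,  0.12415804,  0.99225652]])}
```

View pics/top0.png

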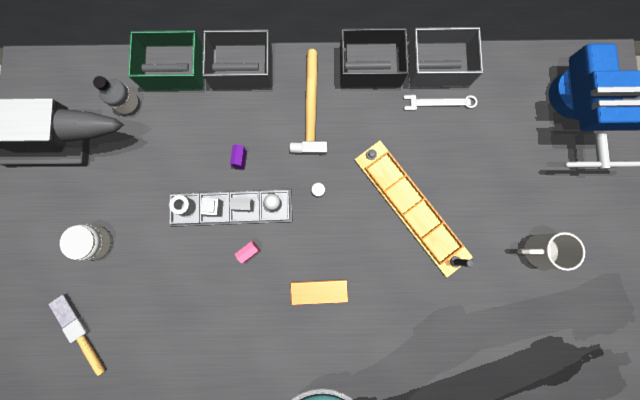

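View pics/scene0.png

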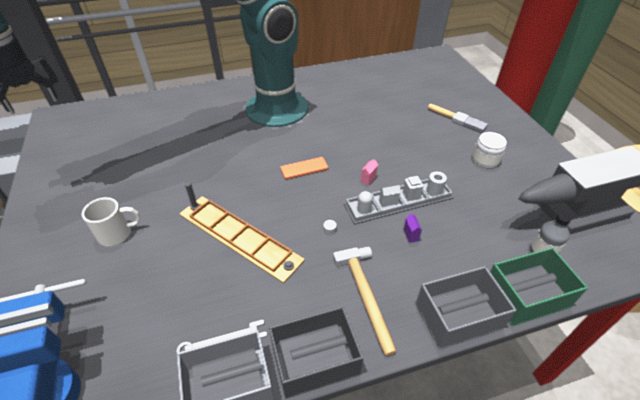

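```bash
cat > h.py <<'E'
import numpy as np, cv2
from rig import manip, eyes, job
def ray(im,u,v):
    K=im["K"]; d=np.array([(u-K[0,2])/K[0,0],-(v-K[1,2])/K[1,1],-1]); return im["attitude"]@d
def at(im,u,v,z):
    d=ray(im,u,v); e=im["eye"]; return e+d*(z-e[2])/d[2]
def proj(im,P):
    c=(np.asarray(P,float)-im["eye"])@im["attitude"]; K=im["K"]
    return np.stack([K[0,2]+K[0,0]*c[...,0]/-c[...,2],K[1,2]-K[1,1]*c[...,1]/-c[...,2]],-1)
def crop(im,name,u0,u1,v0,v1,k):
    c=im["color"][v0:v1,u0:u1,::-1]; cv2.imwrite("pics/"+name,cv2.resize(c,None,fx=k,fy=k,interpolation=cv2.INTER_CUBIC))
E
python3 - <<'E'
from h import *
im=eyes.get_image("top")
crop(im,"srcA.png",160,300,180,235,5.5)
crop(im,"dstA.png",345,480,135,285,4)
im=eyes.get_image("scene")
crop(im,"srcB.png",340,460,160,225,6)
E
```

```text
(no output)
```

View pics/srcA.png

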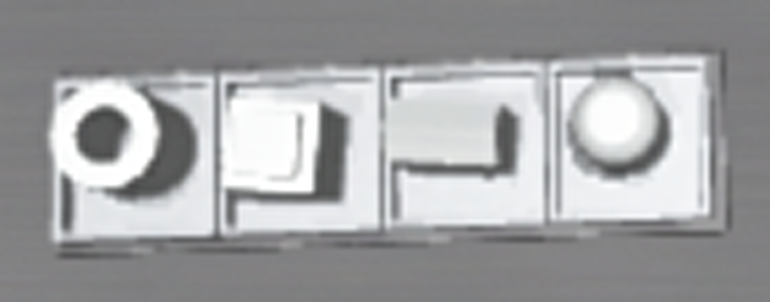

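View pics/dstA.png

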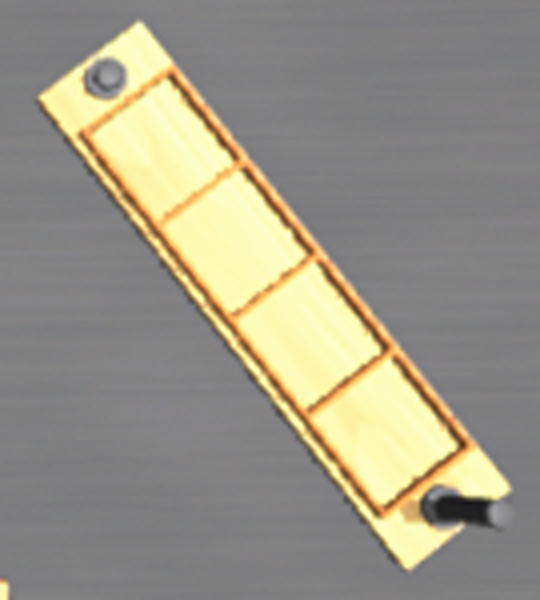

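View pics/srcB.png

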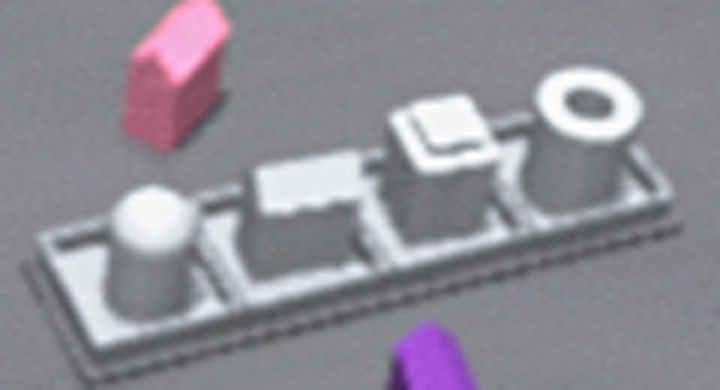

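```bash
cat >> h.py <<'E'
def R2(a): c,s=np.cos(a),np.sin(a); return np.array([[c,-s],[s,c]])
def fr(pose,pts):
    x,y,a=pose; p=np.array(pts,float); o=p.copy(); o[:,:2]=p[:,:2]@R2(a).T+[x,y]; return o
def rect(cx,cy,w,h,z): return [(cx-w/2,cy-h/2,z),(cx+w/2,cy-h/2,z),(cx+w/2,cy+h/2,z),(cx-w/2,cy+h/2,z)]
def circ(d,z): return [(d/2*np.cos(t),d/2*np.sin(t),z) for t in np.linspace(0,6.28,40)]
def draw(img,im,o,k,pts,col):
    q=proj(im,pts); q=((q-np.array(o)+.5)*k-.5); cv2.polylines(img,[np.round(q*8).astype(np.int32)],True,col,1,cv2.LINE_AA,3)
def over(im,name,u0,u1,v0,v1,k,shapes):
    g=np.ascontiguousarray(cv2.resize(im["color"][v0:v1,u0:u1,::-1],None,fx=k,fy=k,interpolation=cv2.INTER_CUBIC))
    for p,c in shapes: draw(g,im,(u0,v0),k,p,c)
    cv2.imwrite("pics/"+name,g)
E
python3 - <<'E'
from h import *
im=eyes.get_image("top")
def A(x,y,z): return at(im,(x+.5)/5.5-.5+160,(y+.5)/5.5-.5+180,z).round(1)
def D(x,y,z): return at(im,(x+.5)/4-.5+345,(y+.5)/4-.5+135,z).round(1)
print("rack corners z21",[A(*p,21) for p in [(55,78),(715,57),(55,243),(718,225)]])
print("collar",A(105,133,63)); 
print("sq top corners",[A(*p,59) for p in [(318,100),(314,193),(228,192)]])
print("cutter ridge",A(445,135,67)); print("dome",A(613,122,60))
c=[D(*p,6) for p in [(138,20),(38,97),(408,570),(512,490)]];print(c,np.mean(c,0))
c=[D(*p,21) for p in [(172,72),(80,133),(382,515),(468,443)]];print(c,np.mean(c,0))
E
```

```text
rack corners z21 [array([561.1, 353. ,  21. ]), array([567.2,  71.4,  21. ]), array([490.7, 350.4,  21. ]), array([495.4,  70.3,  21. ])]
collar [532.3 315.4  63. ]
sq top corners [array([545.4, 230.5,  59. ]), array([507.4, 231.3,  59. ]), array([508.2, 266.2,  59. ])]
cutter ridge [529.6 176.9  67. ]
dome [535.  110.1  60. ]
[array([ 690.6, -144.9,    6. ]), array([643.6, -83.2,   6. ]), array([ 361.5, -291. ,    6. ]), array([ 406.7, -354. ,    6. ])] [ 525.6   -218.275    6.   ]
[array([ 654.4, -161.5,   21. ]), array([ 618.1, -105.9,   21. ]), array([ 393.8, -272.8,   21. ]), array([ 434.2, -324.3,   21. ])] [ 525.125 -216.125   21.   ]
```

```bash
cat > ov.py <<'E'
from h import *
import sys
tag=sys.argv[1]
S=(528.6,211.3,np.radians(1.1)); Dp=(525.5,-217.5,np.radians(126.3))
dies=dict(collar=(531,315,0),square=(526.5,248,np.radians(1)),cutter=(529.5,177,np.radians(1)),dome=(534,110,0))
sh=[]
sh.append((fr(S,rect(0,0,78,290,6)),(255,255,0)))
for y in(105,35,-35,-105): sh.append((fr(S,rect(0,y,62,62,21)),(0,255,255)))
def die(n,p,z=9):
    if n=="collar": L=[circ(44,z+54),circ(24,z+54),circ(44,z)]
    if n=="square": L=[rect(0,0,38,38,z+50),rect(0,0,26,26,z+58),rect(0,0,38,38,z)]
    if n=="cutter": L=[rect(0,0,26,46,z+45),rect(0,0,.1,46,z+58),rect(0,0,26,46,z)]
    if n=="dome": L=[circ(38,z+44),circ(38,z)]
    return [(fr(p,l),(0,0,255)) for l in L]
for n,p in dies.items(): sh+=die(n,p)
sh.append((fr(Dp,rect(0,0,78,350,6)),(255,0,0)))
for y in(105,35,-35,-105): sh.append((fr(Dp,rect(0,y,62,66,21)),(0,160,0)))
sh.append((fr(Dp,[(0,159,6),(0,159,95)]),(0,0,255)))
im=eyes.get_image("top")
over(im,f"os{tag}.png",160,300,180,235,5.5,sh); over(im,f"od{tag}.png",345,480,135,285,4,sh)
im=eyes.get_image("scene")
over(im,f"os2{tag}.png",335,465,160,225,6,sh); over(im,f"od2{tag}.png",170,310,175,285,5,sh)
E
python3 ov.py 1
python3 -c "
import cv2,numpy as np
p=lambda n:cv2.imread('pics/'+n+'1.png')
def st(a,b):
    w=max(a.shape[1],b.shape[1]);f=lambda i:cv2.copyMakeBorder(i,0,0,0,w-i.shape[1],0)
    return np.vstack([f(a),f(b)])
cv2.imwrite('pics/s1.png',st(p('os')[:,:],p('os2'))[:600+100])
for n in('s1',): i=cv2.imread('pics/s1.png');print(i.shape)
"
```

```text
(692, 780, 3)
```

View pics/os1.png

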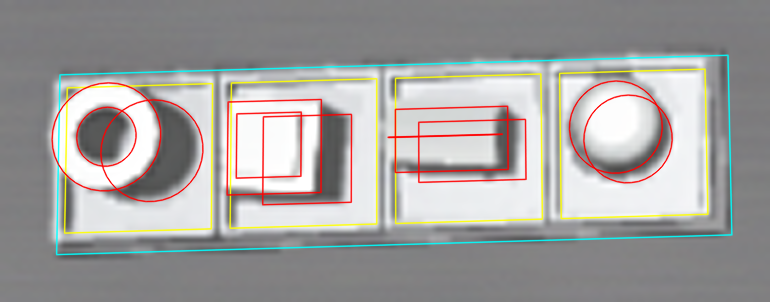

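View pics/os21.png

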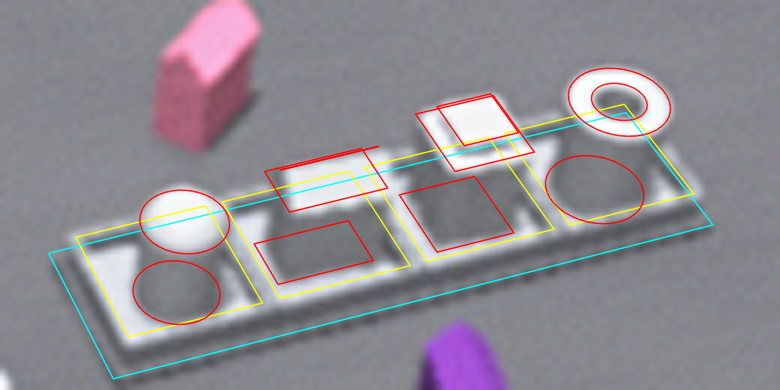

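View pics/od1.png

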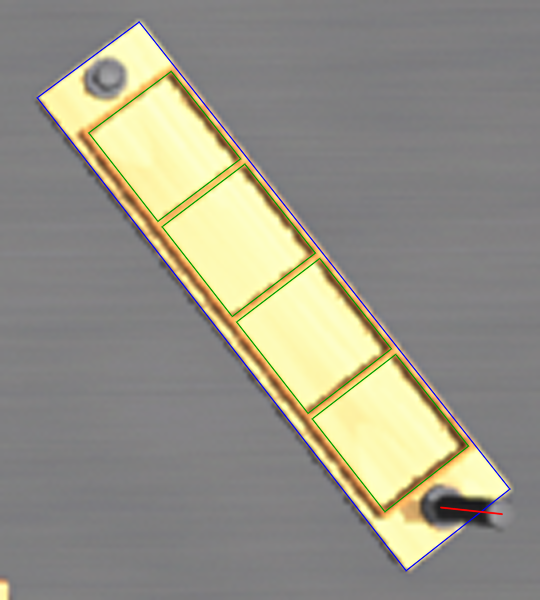

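View pics/od21.png

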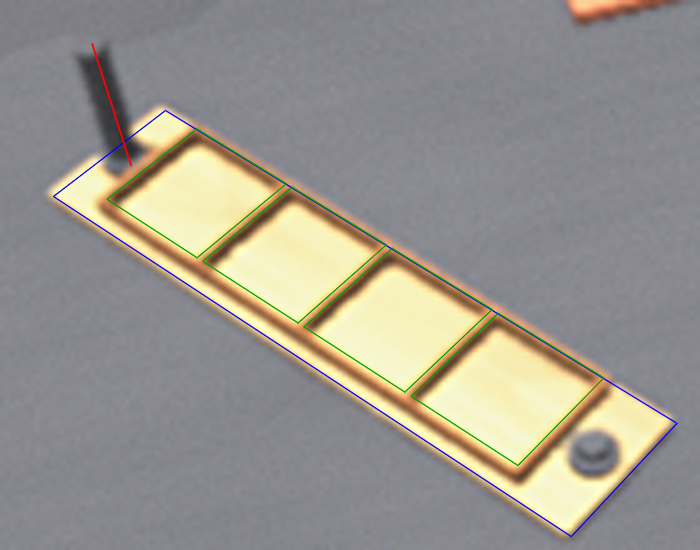

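```bash
python3 -m handwheel '[{"translation":[29,34,-3],"roll":6,"hand":-1},{"translation":[29,34,-3],"roll":6,"hand":-1},{"translation":[29,34,-3],"roll":6,"hand":-1},{"translation":[29,34,-3],"roll":6,"hand":-1},{"translation":[29,34,-3],"roll":6,"hand":-1},{"translation":[29,34,-3],"roll":6,"hand":-1},{"translation":[29,34,-3],"roll":6,"hand":-1},{"translation":[29,34,-3],"roll":6,"hand":-1},{"translation":[29,34,-3],"roll":6,"hand":-1},{"translation":[29,34,-3],"roll":6,"hand":-1},{"translation":[29,34,-3],"roll":6,"hand":-1},{"translation":[29,34,-3],"roll":6,"hand":-1}]' 80
```

```text
t: 1.55
tcp_pos: [531.8, -205.1, 369.7]
tcp_rot: [[-0.001, 1.0, 0.008], [1.0, 0.001, -0.008], [-0.008, 0.008, -1.0]]
wrist_force: [0.5, -0.5, 0.8]
gripper_width: 85.1
```

```bash
python3 -m handwheel '[{"translation":[0,40,-5],"roll":0,"hand":-1},{"translation":[0,40,-5],"roll":0,"hand":-1},{"translation":[0,40,-5],"roll":0,"hand":-1},{"translation":[0,40,-5],"roll":0,"hand":-1},{"translation":[0,40,-5],"roll":0,"hand":-1},{"translation":[0,40,-5],"roll":0,"hand":-1},{"translation":[0,40,-5],"roll":0,"hand":-1},{"translation":[0,40,-5],"roll":0,"hand":-1},{"translation":[0,40,-5],"roll":0,"hand":-1},{"translation":[0,40,-5],"roll":0,"hand":-1},{"translation":[0,40,-5],"roll":0,"hand":-1},{"translation":[0,40,-5],"roll":0,"hand":-1},{"translation":[0,38,0],"roll":0.5,"hand":-1},{"translation":[0,0,0],"roll":0,"hand":-1},{"translation":[0,0,0],"roll":0,"hand":-1}]' 80
python3 -c "
from h import *
print(manip.state()['tcp_pos'])
im=eyes.get_image('top');cv2.imwrite('pics/t1.png',im['color'][:,:,::-1])"
```

```text
t: 3.05
tcp_pos: [531.8, 339.5, 308.3]
tcp_rot: [[-0.019, 1.0, 0.016], [1.0, 0.019, -0.004], [-0.005, 0.016, -1.0]]
wrist_force: [-0.1, -1.0, -0.6]
gripper_width: 85.2
[531.78125576 339.51306769 308.31028088]
```

View pics/t1.png

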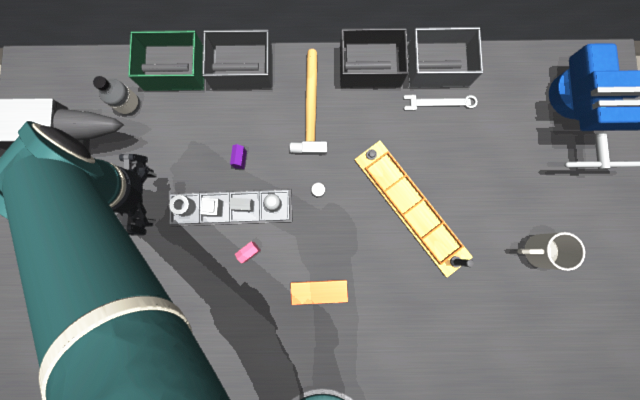

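```bash
python3 -m handwheel '[{"translation":[-1,-12,0],"roll":0,"hand":-1},{"translation":[-1,-12,0],"roll":0,"hand":-1},{"translation":[0,0,-20],"roll":0,"hand":-1},{"translation":[0,0,-20],"roll":0,"hand":-1},{"translation":[0,0,0],"roll":0,"hand":-1}]' 80
```

```text
t: 3.6
tcp_pos: [532.0, 303.8, 268.9]
tcp_rot: [[-0.007, 1.0, 0.019], [1.0, 0.007, -0.008], [-0.009, 0.019, -1.0]]
wrist_force: [-0.4, 0.2, -0.7]
gripper_width: 85.7
```

```bash
python3 -m handwheel '[{"translation":[-3,11,0],"roll":0,"hand":-1},{"translation":[0,0,0],"roll":0,"hand":-1},{"translation":[0,0,0],"roll":0,"hand":-1}]' 80; python3 -m handwheel '[{"translation":[0,0,0],"roll":0,"hand":-1}]'
```

```text
t: 3.9
tcp_pos: [530.1, 312.9, 271.2]
tcp_rot: [[-0.003, 1.0, 0.021], [1.0, 0.003, -0.008], [-0.008, 0.021, -1.0]]
wrist_force: [0.1, -0.0, 0.6]
gripper_width: 85.3
t: 4.0
tcp_pos: [530.2, 313.2, 272.0]
tcp_rot: [[-0.003, 1.0, 0.022], [1.0, 0.003, -0.008], [-0.008, 0.022, -1.0]]
wrist_force: [0.1, 0.6, 0.5]
gripper_width: 85.4
```

```bash
python3 -m handwheel '[{"translation":[-2,3,-10],"roll":0.5,"hand":-1},{"translation":[0,0,-16],"roll":0,"hand":-1},{"translation":[0,0,-16],"roll":0,"hand":-1},{"translation":[0,0,-16],"roll":0,"hand":-1},{"translation":[0,0,0],"roll":0,"hand":-1}]' 80
```

```text
t: 4.5
tcp_pos: [527.4, 316.4, 208.7]
tcp_rot: [[-0.014, 1.0, 0.022], [1.0, 0.014, -0.008], [-0.008, 0.022, -1.0]]
wrist_force: [0.5, -0.8, -0.7]
gripper_width: 85.6
```

```bash
python3 -m handwheel '[{"translation":[0,0,-10],"roll":0,"hand":-1},{"translation":[0,0,-1],"roll":0,"hand":-1},{"translation":[0,0,0],"roll":0,"hand":1},{"translation":[0,0,0],"roll":0,"hand":1},{"translation":[0,0,0],"roll":0,"hand":1},{"translation":[0,0,0],"roll":0,"hand":1},{"translation":[0,0,0],"roll":0,"hand":1},{"translation":[0,0,0],"roll":0,"hand":1}]' 80
```

```text
t: 5.3
tcp_pos: [527.7, 316.6, 196.6]
tcp_rot: [[-0.013, 1.0, 0.022], [1.0, 0.014, -0.007], [-0.007, 0.022, -1.0]]
wrist_force: [0.3, 0.4, -2.4]
gripper_width: 41.9
```

```bash
python3 -m handwheel '[{"translation":[0,0,0],"roll":0,"hand":1},{"translation":[0,0,5],"roll":0,"hand":1},{"translation":[0,0,10],"roll":0,"hand":1},{"translation":[0,0,18],"roll":0,"hand":1},{"translation":[0,0,18],"roll":0,"hand":1},{"translation":[0,0,18],"roll":0,"hand":1},{"translation":[0,0,18],"roll":0,"hand":1},{"translation":[0,0,18],"roll":0,"hand":1},{"translation":[0,0,10],"roll":0,"hand":1},{"translation":[0,0,0],"roll":0,"hand":1}]' 80
python3 -c "
from h import *
s=manip.state();print(s['wrist_force'],s['gripper_width'])
im=eyes.get_image('scene');crop(im,'l1.png',300,500,60,240,3)"
```

```text
t: 6.3
tcp_pos: [524.5, 314.3, 316.7]
tcp_rot: [[-0.014, 1.0, 0.015], [1.0, 0.014, -0.013], [-0.013, 0.015, -1.0]]
wrist_force: [0.5, 0.5, -5.5]
gripper_width: 41.8
[ 0.52820977  0.49711888 -5.49335951] 41.7518024197764
```

View pics/l1.png

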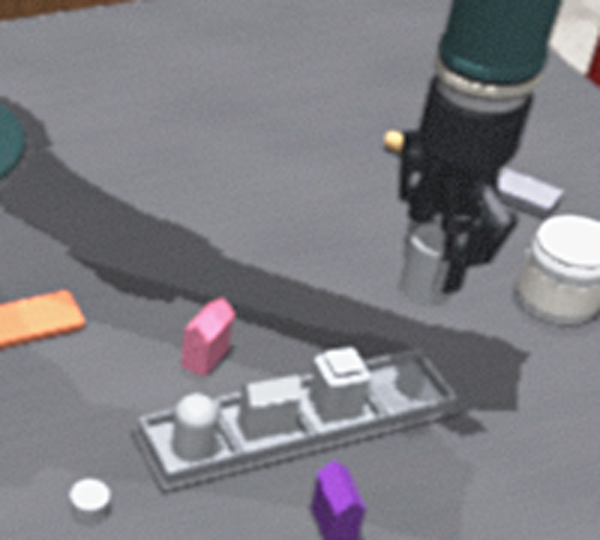

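```bash
python3 -m handwheel '[{"translation":[-3,-15,0],"roll":-1,"hand":1},{"translation":[-6,-30,0],"roll":-4,"hand":1},{"translation":[-6,-40,0],"roll":-4,"hand":1},{"translation":[-6,-40,0],"roll":-4,"hand":1},{"translation":[-6,-40,0],"roll":-4,"hand":1},{"translation":[-6,-40,0],"roll":-4,"hand":1},{"translation":[-6,-40,0],"roll":-4,"hand":1},{"translation":[-6,-40,0],"roll":-4,"hand":1},{"translation":[-6,-40,0],"roll":-4,"hand":1},{"translation":[-6,-40,0],"roll":-4,"hand":1},{"translation":[-6,-40,0],"roll":-4,"hand":1},{"translation":[-6,-40,0],"roll":-4,"hand":1},{"translation":[-6,-40,0],"roll":-4,"hand":1},{"translation":[-3,-30,0],"roll":-4,"hand":1},{"translation":[0,-20,0],"roll":-2,"hand":1},{"translation":[0,-10,0],"roll":0,"hand":1},{"translation":[0,-5,0],"roll":0,"hand":1},{"translation":[0,0,0],"roll":0,"hand":1},{"translation":[0,0,0],"roll":0,"hand":1}]' 80
```

```text
t: 8.25
tcp_pos: [423.8, -263.1, 302.1]
tcp_rot: [[0.838, 0.544, -0.03], [0.544, -0.839, -0.006], [-0.029, -0.011, -1.0]]
wrist_force: [0.1, -0.3, -4.6]
gripper_width: 41.6
```

```bash
python3 -m handwheel '[{"translation":[12,-7,0],"roll":3,"hand":1},{"translation":[12,-7,0],"roll":0,"hand":1},{"translation":[0,0,0],"roll":0,"hand":1},{"translation":[0,0,0],"roll":0,"hand":1}]' 80
python3 -c "
from h import *
s=manip.state();print(s['tcp_pos']+155*s['tcp_rot'][:,2])
im=eyes.get_image('scene');crop(im,'l2.png',140,340,60,260,3)"
```

```text
t: 8.65
tcp_pos: [450.2, -272.6, 301.8]
tcp_rot: [[0.804, 0.594, -0.031], [0.594, -0.804, -0.005], [-0.028, -0.014, -1.0]]
wrist_force: [0.2, 0.7, -4.9]
gripper_width: 42.1
[ 445.40703256 -273.38579527  146.87073577]
```

View pics/l2.png

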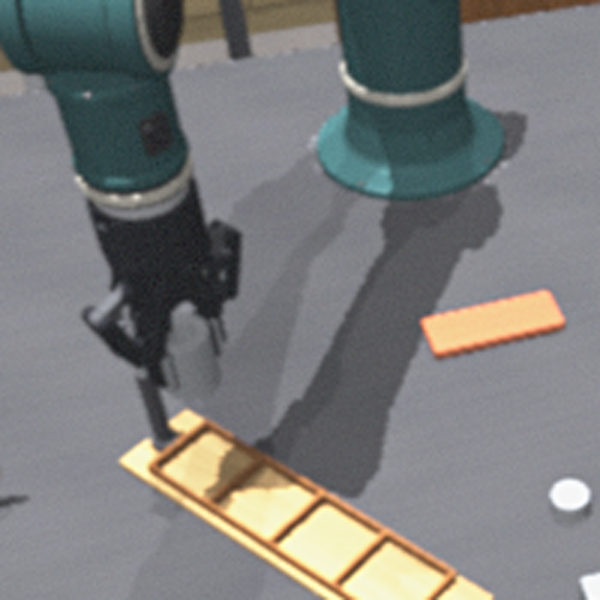

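```bash
python3 -m handwheel '[{"translation":[-2,-5,-10],"roll":0,"hand":1},{"translation":[0,0,-20],"roll":0,"hand":1},{"translation":[0,0,-20],"roll":0,"hand":1},{"translation":[0,0,-20],"roll":0,"hand":1},{"translation":[0,0,-12],"roll":0,"hand":1},{"translation":[0,0,-5],"roll":0,"hand":1},{"translation":[0,0,0],"roll":0,"hand":1}]' 80
python3 -c "
from h import *
s=manip.state();print(s['tcp_pos']+155*s['tcp_rot'][:,2])"
```

```text
t: 9.4
tcp_pos: [445.1, -278.4, 209.7]
tcp_rot: [[0.805, 0.592, -0.033], [0.592, -0.806, -0.006], [-0.03, -0.015, -0.999]]
wrist_force: [0.9, 0.3, -5.3]
gripper_width: 42.0
[ 440.01412688 -279.3156071    54.83141636]
```

```bash
python3 -m handwheel '[{"translation":[2,2,-6],"roll":0,"hand":1},{"translation":[0,0,-4],"roll":0,"hand":1},{"translation":[0,0,-1],"roll":0,"hand":1},{"translation":[0,0,-1],"roll":0,"hand":1},{"translation":[0,0,0],"roll":0,"hand":1}]' 80
```

```text
t: 9.9
tcp_pos: [448.3, -276.8, 199.0]
tcp_rot: [[0.805, 0.592, -0.028], [0.592, -0.806, -0.008], [-0.028, -0.01, -1.0]]
wrist_force: [0.7, -0.7, -5.3]
gripper_width: 42.0
```

```bash
python3 -m handwheel '[{"translation":[0,0,-1.5],"roll":0,"hand":1},{"translation":[0,0,-1],"roll":0,"hand":1},{"translation":[0,0,0],"roll":0,"hand":1}]' 80
```

```text
t: 10.2
tcp_pos: [448.6, -276.9, 196.9]
tcp_rot: [[0.805, 0.592, -0.027], [0.592, -0.806, -0.009], [-0.027, -0.009, -1.0]]
wrist_force: [-0.7, -0.1, -4.2]
gripper_width: 41.8
```

```bash
python3 -m handwheel '[{"translation":[0,0,-1.5],"roll":0,"hand":1},{"translation":[0,0,0],"roll":0,"hand":1}]' 80;  python3 -m handwheel '[{"translation":[0,0,0],"roll":0,"hand":-0.3},{"translation":[0,0,0],"roll":0,"hand":-1},{"translation":[0,0,0],"roll":0,"hand":-1},{"translation":[0,0,0],"roll":0,"hand":-1},{"translation":[0,0,0],"roll":0,"hand":-1},{"translation":[0,0,0],"roll":0,"hand":-1}]' 80
```

```text
t: 10.4
tcp_pos: [448.8, -277.1, 196.8]
tcp_rot: [[0.805, 0.592, -0.027], [0.592, -0.806, -0.009], [-0.027, -0.009, -1.0]]
wrist_force: [0.3, -0.5, -4.8]
gripper_width: 42.0
t: 11.0
tcp_pos: [450.2, -277.8, 198.4]
tcp_rot: [[0.805, 0.592, -0.023], [0.592, -0.806, -0.012], [-0.025, -0.004, -1.0]]
wrist_force: [1.5, -0.1, 0.9]
gripper_width: 85.3
```

```bash
python3 -m handwheel '[{"translation":[0,0,15],"roll":0,"hand":-1},{"translation":[0,0,30],"roll":0,"hand":-1},{"translation":[0,0,40],"roll":0,"hand":-1},{"translation":[0,0,20],"roll":0,"hand":-1},{"translation":[5,20,0],"roll":4,"hand":-1},{"translation":[6,40,0],"roll":4,"hand":-1},{"translation":[6,40,0],"roll":4,"hand":-1},{"translation":[6,40,0],"roll":4,"hand":-1},{"translation":[6,40,0],"roll":4,"hand":-1},{"translation":[6,40,0],"roll":4,"hand":-1},{"translation":[6,40,0],"roll":4,"hand":-1},{"translation":[6,40,0],"roll":4,"hand":-1},{"translation":[6,40,0],"roll":4,"hand":-1},{"translation":[6,40,0],"roll":4,"hand":-1},{"translation":[6,40,0],"roll":4,"hand":-1},{"translation":[6,40,0],"roll":4,"hand":-1},{"translation":[3,30,0],"roll":4,"hand":-1},{"translation":[0,15,0],"roll":2,"hand":-1},{"translation":[0,0,0],"roll":0,"hand":-1},{"translation":[0,0,0],"roll":0,"hand":-1}]' 80
python3 -c "
from h import *
s=manip.state();print(s['tcp_pos']+155*s['tcp_rot'][:,2])
im=eyes.get_image('top');crop(im,'l3.png',340,480,135,285,4);crop(im,'l3b.png',100,300,150,260,4)"
```

```text
t: 13.0
tcp_pos: [512.0, 260.7, 311.7]
tcp_rot: [[-0.083, 0.997, -0.004], [0.996, 0.082, -0.023], [-0.023, -0.006, -1.0]]
wrist_force: [-0.7, 0.1, 0.4]
gripper_width: 85.1
[511.42340697 257.112467   156.78312196]
```

View pics/l3.png

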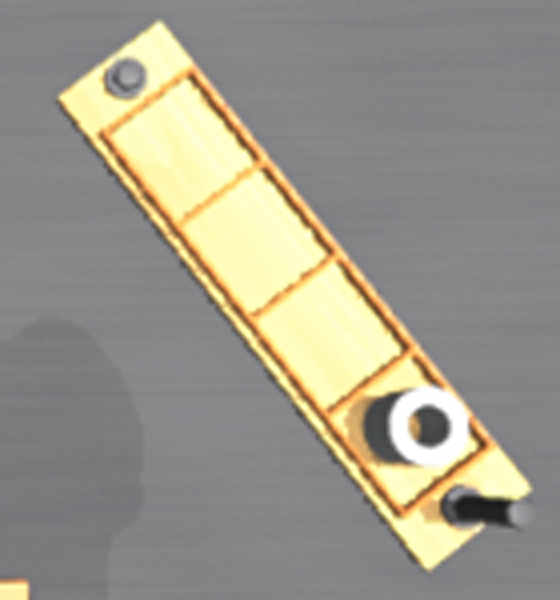

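View pics/l3b.png

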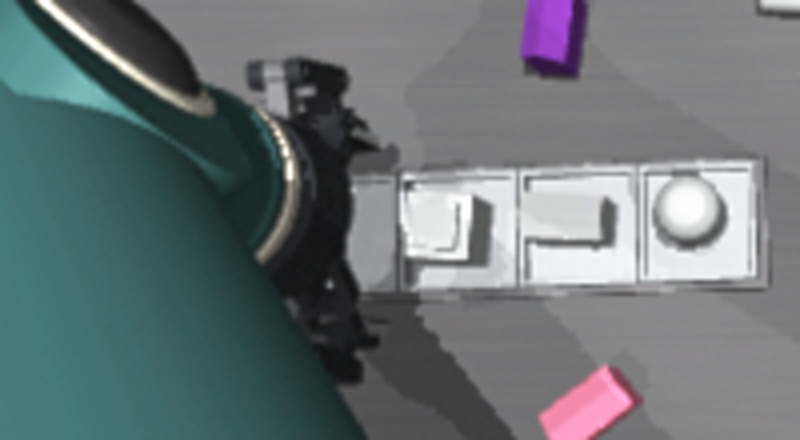

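```bash
python3 -m handwheel '[{"translation":[8,-4,-10],"roll":-3.7,"hand":-1},{"translation":[7,-3,-20],"roll":0,"hand":-1},{"translation":[0,0,-20],"roll":0,"hand":-1},{"translation":[0,0,-10],"roll":0,"hand":-1},{"translation":[0,0,0],"roll":0,"hand":-1}]' 80
python3 -c "
from h import *
im=eyes.get_image('top');P=at(im,447.4,241.7,63)
Y=np.array([-.806,-.592]);d=P[:2]-[525.5,-217.5];print('collar in dest',d@[-.592,.806],d@Y)
s=manip.state();print(s['tcp_pos']+155*s['tcp_rot'][:,2])"
```

```text
t: 13.55
tcp_pos: [529.2, 243.4, 250.9]
tcp_rot: [[-0.0, 1.0, -0.004], [1.0, 0.0, -0.029], [-0.029, -0.004, -1.0]]
wrist_force: [0.4, -0.5, 1.0]
gripper_width: 85.2
collar in dest 0.7191302995156619 102.45887151939641
[528.92115815 239.05610603  96.58736713]
```

```bash
python3 -m handwheel '[{"translation":[-2,9,-8],"roll":1,"hand":-1},{"translation":[0,0,-14],"roll":0,"hand":-1},{"translation":[0,0,-10],"roll":0,"hand":-1},{"translation":[0,0,0],"roll":0,"hand":-1}]' 80
python3 -c "
from h import *
s=manip.state();print(s['tcp_pos']+155*s['tcp_rot'][:,2])"
```

```text
t: 14.0
tcp_pos: [527.6, 253.5, 219.3]
tcp_rot: [[-0.019, 1.0, 0.001], [0.999, 0.019, -0.027], [-0.027, 0.001, -1.0]]
wrist_force: [0.3, -0.2, 0.1]
gripper_width: 85.3
[527.79822309 249.23461205  64.38086443]
```

```bash
python3 -m handwheel '[{"translation":[-0.5,-0.5,-12],"roll":0,"hand":-1},{"translation":[0,0,-9],"roll":0,"hand":-1},{"translation":[0,0,-1],"roll":0,"hand":-1},{"translation":[0,0,0],"roll":0,"hand":1},{"translation":[0,0,0],"roll":0,"hand":1},{"translation":[0,0,0],"roll":0,"hand":1},{"translation":[0,0,0],"roll":0,"hand":1},{"translation":[0,0,0],"roll":0,"hand":1},{"translation":[0,0,0],"roll":0,"hand":1},{"translation":[0,0,0],"roll":0,"hand":1}]' 80; python3 -m handwheel '[{"translation":[0,0,5],"roll":0,"hand":1},{"translation":[0,0,10],"roll":0,"hand":1},{"translation":[0,0,18],"roll":0,"hand":1},{"translation":[0,0,18],"roll":0,"hand":1},{"translation":[0,0,18],"roll":0,"hand":1},{"translation":[0,0,18],"roll":0,"hand":1},{"translation":[0,0,18],"roll":0,"hand":1},{"translation":[0,0,10],"roll":0,"hand":1},{"translation":[0,0,0],"roll":0,"hand":1}]' 80
python3 -c "
from h import *
s=manip.state();print(s['tcp_pos']+155*s['tcp_rot'][:,2])
im=eyes.get_image('scene');crop(im,'m1.png',300,500,60,240,3)"
```

```text
t: 15.0
tcp_pos: [527.2, 253.3, 195.6]
tcp_rot: [[-0.019, 1.0, 0.002], [0.999, 0.019, -0.027], [-0.027, 0.001, -1.0]]
wrist_force: [0.1, 0.1, -0.9]
gripper_width: 37.7
t: 15.9
tcp_pos: [524.2, 251.2, 315.8]
tcp_rot: [[-0.02, 1.0, -0.005], [0.999, 0.019, -0.031], [-0.031, -0.006, -1.0]]
wrist_force: [0.3, 0.6, -4.4]
gripper_width: 37.8
[523.35192177 246.40535358 160.88965081]
```

View pics/m1.png

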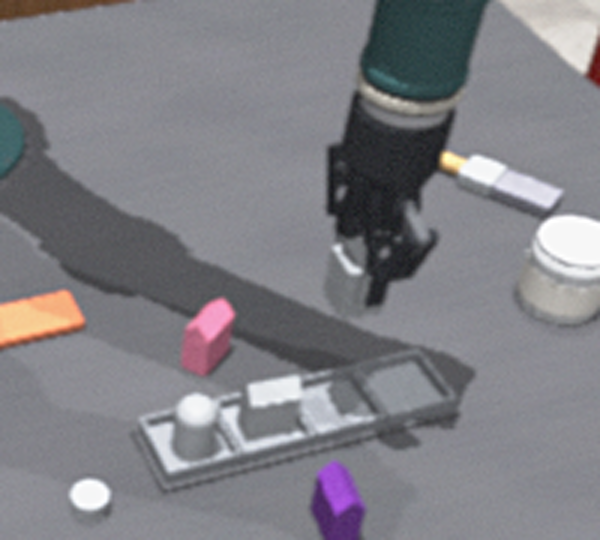

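```bash
python3 -m handwheel '[{"translation":[-1,-15,0],"roll":-2,"hand":1},{"translation":[-1,-30,0],"roll":-4,"hand":1},{"translation":[-1,-40,0],"roll":-4,"hand":1},{"translation":[-1,-40,0],"roll":-4,"hand":1},{"translation":[-1,-40,0],"roll":-4,"hand":1},{"translation":[-1,-40,0],"roll":-4,"hand":1},{"translation":[-1,-40,0],"roll":-4,"hand":1},{"translation":[-1,-40,0],"roll":-4,"hand":1},{"translation":[-1,-40,0],"roll":-4,"hand":1},{"translation":[-1,-40,0],"roll":-4,"hand":1},{"translation":[-1,-40,0],"roll":-4,"hand":1},{"translation":[0,-30,0],"roll":-4,"hand":1},{"translation":[0,-25,0],"roll":-4,"hand":1},{"translation":[0,-18,0],"roll":-3,"hand":1},{"translation":[0,-10,0],"roll":-2,"hand":1},{"translation":[0,-5,0],"roll":0,"hand":1},{"translation":[0,0,0],"roll":0,"hand":1},{"translation":[0,0,0],"roll":0,"hand":1}]' 80
python3 -c "
from h import *
s=manip.state();print(s['tcp_pos']+155*s['tcp_rot'][:,2])"
```

```text
t: 17.75
tcp_pos: [496.3, -270.0, 300.6]
tcp_rot: [[0.842, 0.537, -0.055], [0.538, -0.843, 0.002], [-0.045, -0.032, -0.998]]
wrist_force: [-0.4, 1.2, -5.1]
gripper_width: 37.8
[ 487.76731532 -269.68333339  145.8835985 ]
```

```bash
python3 -m handwheel '[{"translation":[4,14,0],"roll":3.5,"hand":1},{"translation":[4,12,0],"roll":0,"hand":1},{"translation":[0,0,0],"roll":0,"hand":1},{"translation":[0,0,0],"roll":0,"hand":1}]' 80
python3 -c "
from h import *
s=manip.state();print(s['tcp_pos']+155*s['tcp_rot'][:,2])"
```

```text
t: 18.15
tcp_pos: [506.3, -236.7, 301.0]
tcp_rot: [[0.799, 0.599, -0.055], [0.6, -0.8, 0.001], [-0.043, -0.033, -0.999]]
wrist_force: [0.6, -0.2, -5.4]
gripper_width: 37.8
[ 497.8260198  -236.55295854  146.20186497]
```

```bash
python3 -m handwheel '[{"translation":[0,-1,-10],"roll":0,"hand":1},{"translation":[0,0,-20],"roll":0,"hand":1},{"translation":[0,0,-20],"roll":0,"hand":1},{"translation":[0,0,-20],"roll":0,"hand":1},{"translation":[0,0,-12],"roll":0,"hand":1},{"translation":[0,0,-5],"roll":0,"hand":1},{"translation":[0,0,0],"roll":0,"hand":1}]' 80
python3 -c "
from h import *
s=manip.state();print(s['tcp_pos']+155*s['tcp_rot'][:,2])
im=eyes.get_image('scene');crop(im,'m2.png',140,340,60,260,3)"
```

```text
t: 18.85
tcp_pos: [505.8, -239.3, 209.0]
tcp_rot: [[0.8, 0.597, -0.054], [0.598, -0.801, -0.002], [-0.044, -0.031, -0.999]]
wrist_force: [-0.3, -0.4, -4.8]
gripper_width: 37.5
[ 497.47802114 -239.59091915   54.23693352]
```

View pics/m2.png

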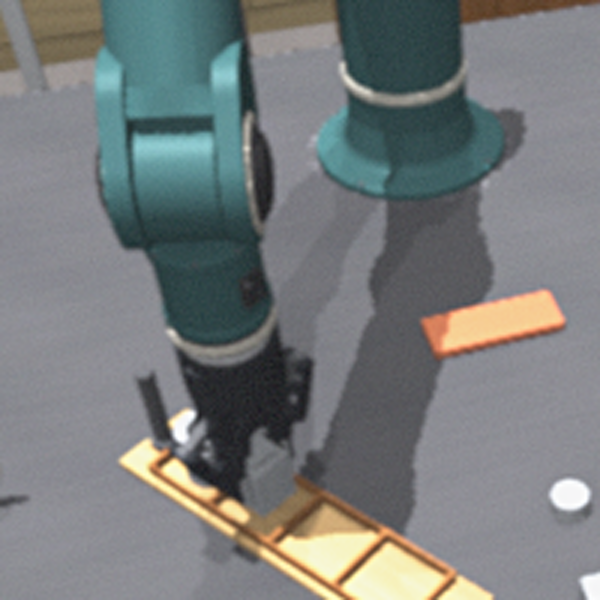

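```bash
python3 -m handwheel '[{"translation":[0,1,-6],"roll":0,"hand":1},{"translation":[0,0,-4],"roll":0,"hand":1},{"translation":[0,0,-2],"roll":0,"hand":1},{"translation":[0,0,0],"roll":0,"hand":1}]' 80;python3 -m handwheel '[{"translation":[0,0,-1.5],"roll":0,"hand":1},{"translation":[0,0,-0.5],"roll":0,"hand":1}]' 80
```

```text
t: 19.3
tcp_pos: [507.0, -238.8, 198.9]
tcp_rot: [[0.8, 0.597, -0.049], [0.598, -0.802, -0.004], [-0.041, -0.026, -0.999]]
wrist_force: [0.7, -0.1, -5.1]
gripper_width: 37.8
t: 19.5
tcp_pos: [507.3, -238.9, 197.2]
tcp_rot: [[0.8, 0.597, -0.048], [0.598, -0.802, -0.004], [-0.041, -0.025, -0.999]]
wrist_force: [-1.0, -0.0, -5.2]
gripper_width: 37.6
```

```bash
python3 -m handwheel '[{"translation":[0,0,-1.5],"roll":0,"hand":1},{"translation":[0,0,-1],"roll":0,"hand":1}]' 80; python3 -m handwheel '[{"translation":[0,0,0],"roll":0,"hand":-0.3},{"translation":[0,0,0],"roll":0,"hand":-1},{"translation":[0,0,0],"roll":0,"hand":-1},{"translation":[0,0,0],"roll":0,"hand":-1},{"translation":[0,0,0],"roll":0,"hand":-1},{"translation":[0,0,0],"roll":0,"hand":-1}]' 80
```

```text
t: 19.7
tcp_pos: [507.5, -238.9, 195.8]
tcp_rot: [[0.801, 0.597, -0.048], [0.598, -0.802, -0.005], [-0.041, -0.025, -0.999]]
wrist_force: [-4.7, 2.4, 10.8]
gripper_width: 37.9
t: 20.3
tcp_pos: [509.0, -239.5, 197.8]
tcp_rot: [[0.801, 0.598, -0.043], [0.598, -0.802, -0.007], [-0.038, -0.02, -0.999]]
wrist_force: [0.6, -0.0, -0.6]
gripper_width: 85.2
```

```bash
python3 -m handwheel '[{"translation":[0,0,15],"roll":0,"hand":-1},{"translation":[0,0,30],"roll":0,"hand":-1},{"translation":[0,0,35],"roll":0,"hand":-1},{"translation":[0,0,20],"roll":0,"hand":-1},{"translation":[2,20,0],"roll":4,"hand":-1},{"translation":[3,30,0],"roll":4,"hand":-1},{"translation":[3,30,0],"roll":4,"hand":-1},{"translation":[3,30,0],"roll":4,"hand":-1},{"translation":[3,30,0],"roll":4,"hand":-1},{"translation":[3,30,0],"roll":4,"hand":-1},{"translation":[3,30,0],"roll":4,"hand":-1},{"translation":[3,30,0],"roll":4,"hand":-1},{"translation":[3,30,0],"roll":4,"hand":-1},{"translation":[3,30,0],"roll":4,"hand":-1},{"translation":[3,30,0],"roll":4,"hand":-1},{"translation":[3,30,0],"roll":4,"hand":-1},{"translation":[3,30,0],"roll":4,"hand":-1},{"translation":[0,20,0],"roll":1,"hand":-1},{"translation":[0,0,0],"roll":0,"hand":-1},{"translation":[0,0,0],"roll":0,"hand":-1}]' 80
python3 -c "
from h import *
s=manip.state();print(s['tcp_pos']+155*s['tcp_rot'][:,2])
im=eyes.get_image('top');crop(im,'n3.png',340,480,135,285,4);crop(im,'n3b.png',160,300,180,235,5.5)"
```

```text
t: 22.3
tcp_pos: [534.4, 194.4, 303.5]
tcp_rot: [[-0.085, 0.996, -0.023], [0.996, 0.084, -0.036], [-0.034, -0.026, -0.999]]
wrist_force: [0.3, -0.6, 0.4]
gripper_width: 85.7
[530.8558534  188.81538212 148.68729984]
```

View pics/n3.png

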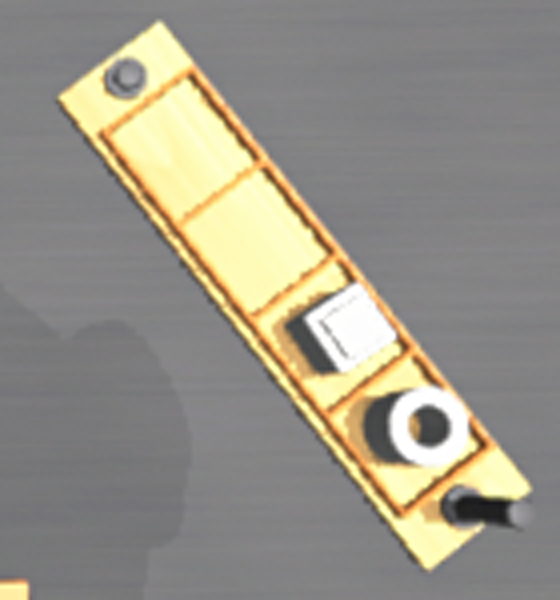

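View pics/n3b.png

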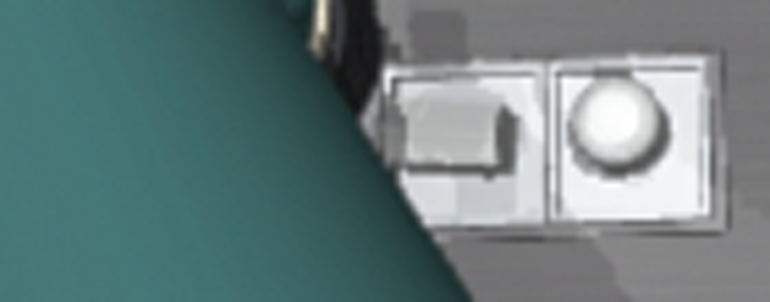

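```bash
python3 -m handwheel '[{"translation":[-1,-5,-10],"roll":-3.8,"hand":-1},{"translation":[0,-3,-20],"roll":0,"hand":-1},{"translation":[0,0,-20],"roll":0,"hand":-1},{"translation":[0,0,-15],"roll":0,"hand":-1},{"translation":[0,0,-5],"roll":0,"hand":-1},{"translation":[0,0,0],"roll":0,"hand":-1}]' 80
python3 -c "
from h import *
s=manip.state();print(s['tcp_pos']+155*s['tcp_rot'][:,2])"
```

```text
t: 22.95
tcp_pos: [533.7, 178.9, 231.7]
tcp_rot: [[-0.008, 1.0, -0.024], [0.999, 0.007, -0.038], [-0.038, -0.025, -0.999]]
wrist_force: [0.3, -0.6, 1.1]
gripper_width: 85.5
[529.91070235 173.02352543  76.89142083]
```

```bash
python3 -m handwheel '[{"translation":[0,6,-8],"roll":0.7,"hand":-1},{"translation":[0,0,-8],"roll":0,"hand":-1},{"translation":[0,0,0],"roll":0,"hand":-1}]' 80
python3 -c "
from h import *
s=manip.state();print(s['tcp_pos']+155*s['tcp_rot'][:,2])"
```

```text
t: 23.25
tcp_pos: [534.4, 185.4, 215.9]
tcp_rot: [[-0.02, 1.0, -0.022], [0.999, 0.02, -0.038], [-0.037, -0.022, -0.999]]
wrist_force: [-0.3, -0.1, -0.6]
gripper_width: 85.5
[531.01716776 179.55734157  61.07256846]
```

```bash
python3 -m handwheel '[{"translation":[-1,0,-10],"roll":0,"hand":-1},{"translation":[0,0,-9],"roll":0,"hand":-1},{"translation":[0,0,-1],"roll":0,"hand":1},{"translation":[0,0,0],"roll":0,"hand":1},{"translation":[0,0,0],"roll":0,"hand":1},{"translation":[0,0,0],"roll":0,"hand":1},{"translation":[0,0,0],"roll":0,"hand":1},{"translation":[0,0,0],"roll":0,"hand":1},{"translation":[0,0,0],"roll":0,"hand":1},{"translation":[0,0,0],"roll":0,"hand":1}]' 80; python3 -m handwheel '[{"translation":[0,0,5],"roll":0,"hand":1},{"translation":[0,0,10],"roll":0,"hand":1},{"translation":[0,0,18],"roll":0,"hand":1},{"translation":[0,0,18],"roll":0,"hand":1},{"translation":[0,0,18],"roll":0,"hand":1},{"translation":[0,0,18],"roll":0,"hand":1},{"translation":[0,0,18],"roll":0,"hand":1},{"translation":[0,0,10],"roll":0,"hand":1},{"translation":[0,0,0],"roll":0,"hand":1}]' 80
python3 -c "
from h import *
s=manip.state();print(s['tcp_pos']+155*s['tcp_rot'][:,2])
im=eyes.get_image('scene');crop(im,'n1.png',300,500,60,240,3)"
```

```text
t: 24.25
tcp_pos: [534.2, 186.1, 195.2]
tcp_rot: [[-0.021, 1.0, -0.018], [0.999, 0.02, -0.036], [-0.035, -0.019, -0.999]]
wrist_force: [0.1, 0.1, -0.9]
gripper_width: 24.9
t: 25.15
tcp_pos: [529.4, 183.9, 313.9]
tcp_rot: [[-0.022, 0.999, -0.03], [0.999, 0.021, -0.041], [-0.04, -0.031, -0.999]]
wrist_force: [-0.3, -0.1, -5.7]
gripper_width: 25.1
[524.75841627 177.6418244  159.04931565]
```

View pics/n1.png

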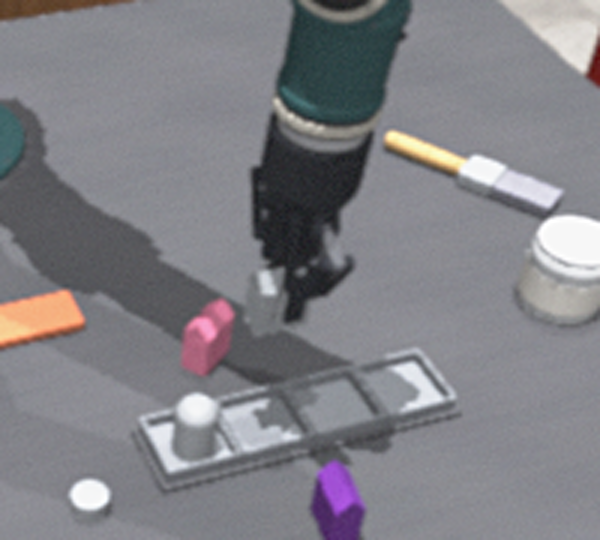

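```bash
python3 -m handwheel '[{"translation":[3,-12,0],"roll":-2,"hand":1},{"translation":[3,-24,0],"roll":-4,"hand":1},{"translation":[3,-30,0],"roll":-4,"hand":1},{"translation":[3,-30,0],"roll":-4,"hand":1},{"translation":[3,-30,0],"roll":-4,"hand":1},{"translation":[3,-30,0],"roll":-4,"hand":1},{"translation":[3,-30,0],"roll":-4,"hand":1},{"translation":[3,-30,0],"roll":-4,"hand":1},{"translation":[3,-30,0],"roll":-4,"hand":1},{"translation":[3,-30,0],"roll":-4,"hand":1},{"translation":[3,-26,0],"roll":-4,"hand":1},{"translation":[3,-22,0],"roll":-4,"hand":1},{"translation":[2,-18,0],"roll":-4,"hand":1},{"translation":[2,-12,0],"roll":-2,"hand":1},{"translation":[0,-6,0],"roll":0,"hand":1},{"translation":[0,0,0],"roll":0,"hand":1},{"translation":[0,0,0],"roll":0,"hand":1}]' 80
python3 -c "
from h import *
s=manip.state();print(s['tcp_pos']+155*s['tcp_rot'][:,2])"
```

```text
t: 26.9
tcp_pos: [560.2, -217.7, 300.5]
tcp_rot: [[0.83, 0.552, -0.076], [0.554, -0.832, 0.008], [-0.059, -0.049, -0.997]]
wrist_force: [1.0, 1.1, -6.6]
gripper_width: 25.1
[ 548.43289974 -216.41001969  145.91197927]
```

```bash
python3 -m handwheel '[{"translation":[3,10,0],"roll":2.5,"hand":1},{"translation":[2,7,0],"roll":0,"hand":1},{"translation":[0,0,-10],"roll":0,"hand":1},{"translation":[0,0,-20],"roll":0,"hand":1},{"translation":[0,0,-20],"roll":0,"hand":1},{"translation":[0,0,0],"roll":0,"hand":1}]' 80
python3 -c "
from h import *
s=manip.state();print(s['tcp_pos']+155*s['tcp_rot'][:,2])"
```

```text
t: 27.5
tcp_pos: [566.7, -192.2, 248.5]
tcp_rot: [[0.797, 0.6, -0.075], [0.602, -0.799, 0.007], [-0.055, -0.05, -0.997]]
wrist_force: [-1.8, 0.3, -5.3]
gripper_width: 25.1
[ 555.18246374 -191.10740525   93.9622962 ]
```

Needs about (0,−5); descend.

```bash
python3 -m handwheel '[{"translation":[-1,-4,-12],"roll":0,"hand":1},{"translation":[0,0,-18],"roll":0,"hand":1},{"translation":[0,0,-10],"roll":0,"hand":1},{"translation":[0,0,0],"roll":0,"hand":1}]' 80
python3 -c "
from h import *
s=manip.state();print(s['tcp_pos']+155*s['tcp_rot'][:,2])
im=eyes.get_image('scene');crop(im,'n2.png',140,340,60,260,3)"
```

```text
t: 27.9
tcp_pos: [566.4, -196.2, 207.3]
tcp_rot: [[0.796, 0.601, -0.072], [0.603, -0.798, 0.006], [-0.054, -0.048, -0.997]]
wrist_force: [0.0, 0.4, -5.6]
gripper_width: 24.9
[ 555.21336616 -195.2634707    52.74490552]
```

View pics/n2.png

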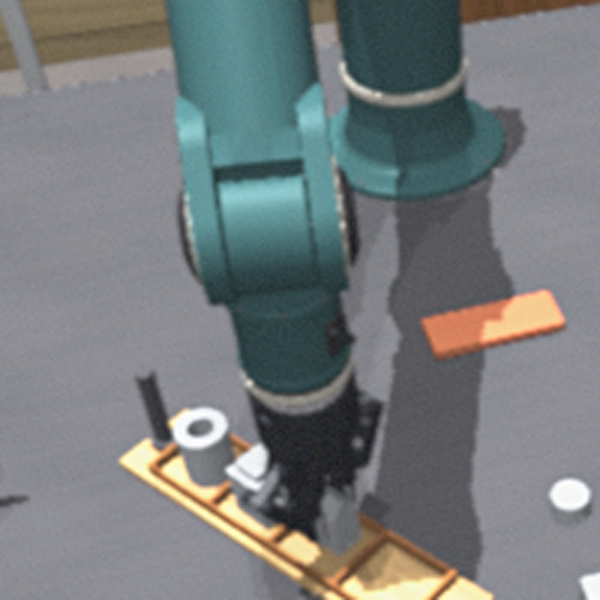

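```bash
python3 -m handwheel '[{"translation":[0,0,-5],"roll":0,"hand":1},{"translation":[0,0,-3],"roll":0,"hand":1},{"translation":[0,0,-1],"roll":0,"hand":1}]' 80;python3 -m handwheel '[{"translation":[0,0,-1],"roll":0,"hand":1},{"translation":[0,0,-1],"roll":0,"hand":1}]' 80
```

```text
t: 28.25
tcp_pos: [567.7, -196.7, 200.4]
tcp_rot: [[0.796, 0.601, -0.068], [0.603, -0.798, 0.005], [-0.051, -0.045, -0.998]]
wrist_force: [0.3, 0.1, -5.4]
gripper_width: 24.9
t: 28.45
tcp_pos: [568.0, -196.7, 198.9]
tcp_rot: [[0.796, 0.601, -0.067], [0.603, -0.798, 0.004], [-0.051, -0.044, -0.998]]
wrist_force: [-0.1, 0.2, -5.3]
gripper_width: 24.9
```

```bash
python3 -m handwheel '[{"translation":[0,0,-1.5],"roll":0,"hand":1},{"translation":[0,0,-1],"roll":0,"hand":1}]' 80;python3 -m handwheel '[{"translation":[0,0,-1.5],"roll":0,"hand":1}]' 80
```

```text
t: 28.65
tcp_pos: [568.1, -196.8, 196.5]
tcp_rot: [[0.796, 0.601, -0.066], [0.603, -0.798, 0.004], [-0.051, -0.043, -0.998]]
wrist_force: [0.6, -0.2, -5.6]
gripper_width: 25.0
t: 28.75
tcp_pos: [568.2, -196.8, 195.3]
tcp_rot: [[0.796, 0.601, -0.066], [0.603, -0.798, 0.004], [-0.051, -0.043, -0.998]]
wrist_force: [-3.0, 0.5, 9.7]
gripper_width: 25.1
```

```bash
python3 -m handwheel '[{"translation":[0,0,0],"roll":0,"hand":0},{"translation":[0,0,0.5],"roll":0,"hand":-0.5},{"translation":[0,0,1],"roll":0,"hand":-1},{"translation":[0,0,1],"roll":0,"hand":-1},{"translation":[0,0,0],"roll":0,"hand":-1},{"translation":[0,0,0],"roll":0,"hand":-1},{"translation":[0,0,0],"roll":0,"hand":-1}]' 80
```

```text
t: 29.45
tcp_pos: [570.1, -197.2, 201.0]
tcp_rot: [[0.796, 0.602, -0.06], [0.603, -0.798, 0.002], [-0.047, -0.038, -0.998]]
wrist_force: [0.1, -0.6, -1.2]
gripper_width: 85.4
```

```bash
python3 -m handwheel '[{"translation":[0,0,15],"roll":0,"hand":-1},{"translation":[0,0,30],"roll":0,"hand":-1},{"translation":[0,0,35],"roll":0,"hand":-1},{"translation":[0,0,15],"roll":0,"hand":-1},{"translation":[0,15,0],"roll":3,"hand":-1},{"translation":[-1,25,0],"roll":4,"hand":-1},{"translation":[-2,25,0],"roll":4,"hand":-1},{"translation":[-2,25,0],"roll":4,"hand":-1},{"translation":[-2,25,0],"roll":4,"hand":-1},{"translation":[-2,25,0],"roll":4,"hand":-1},{"translation":[-2,25,0],"roll":4,"hand":-1},{"translation":[-2,25,0],"roll":4,"hand":-1},{"translation":[-2,25,0],"roll":4,"hand":-1},{"translation":[-2,25,0],"roll":4,"hand":-1},{"translation":[-2,22,0],"roll":4,"hand":-1},{"translation":[-1,16,0],"roll":4,"hand":-1},{"translation":[0,8,0],"roll":3,"hand":-1},{"translation":[0,0,0],"roll":1,"hand":-1},{"translation":[0,0,0],"roll":0,"hand":-1},{"translation":[0,0,0],"roll":0,"hand":-1}]' 80
python3 -c "
from h import *
s=manip.state();print(s['tcp_pos']+155*s['tcp_rot'][:,2])
im=eyes.get_image('top');crop(im,'p3.png',340,480,135,285,4);crop(im,'p3b.png',160,300,180,235,5.5)"
```

```text
t: 31.45
tcp_pos: [535.0, 130.9, 294.6]
tcp_rot: [[-0.079, 0.995, -0.052], [0.996, 0.077, -0.048], [-0.044, -0.056, -0.997]]
wrist_force: [-0.3, 0.5, -0.0]
gripper_width: 85.4
[526.90114269 123.51843717 139.98918045]
```

View pics/p3.png

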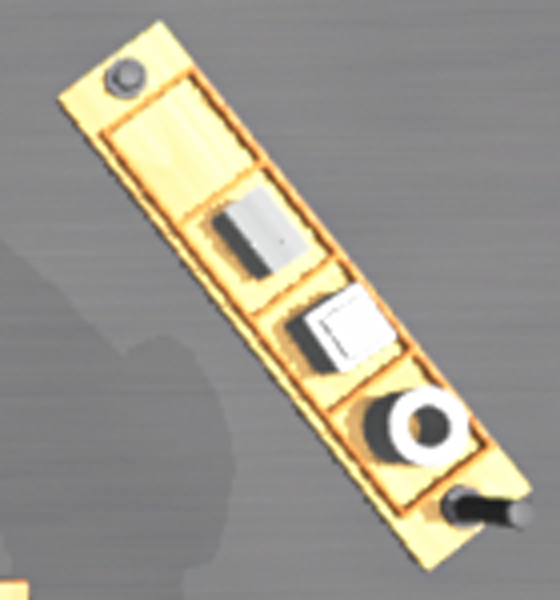

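View pics/p3b.png

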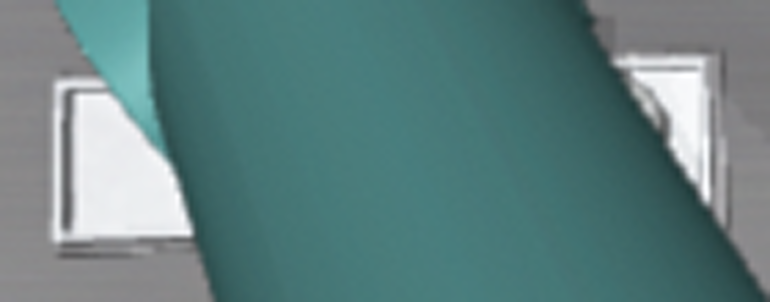

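```bash
python3 -m handwheel '[{"translation":[4,-6,-5],"roll":-3.5,"hand":-1},{"translation":[3,-5,-20],"roll":0,"hand":-1},{"translation":[0,0,-20],"roll":0,"hand":-1},{"translation":[0,0,-12],"roll":0,"hand":-1},{"translation":[0,0,-5],"roll":0,"hand":-1},{"translation":[0,0,0],"roll":0,"hand":-1}]' 80
python3 -c "
from h import *
s=manip.state();print(s['tcp_pos']+155*s['tcp_rot'][:,2])"
```

```text
t: 32.1
tcp_pos: [543.1, 115.9, 231.2]
tcp_rot: [[-0.009, 0.999, -0.053], [0.999, 0.006, -0.046], [-0.046, -0.054, -0.998]]
wrist_force: [-0.2, -0.5, 0.1]
gripper_width: 85.6
[534.85758453 108.69906743  76.58171094]
```

```bash
python3 -m handwheel '[{"translation":[0,1,-10],"roll":0,"hand":-1},{"translation":[0,0,-12],"roll":0,"hand":-1},{"translation":[0,0,-4],"roll":0,"hand":-1},{"translation":[0,0,0],"roll":0,"hand":-1}]' 80
python3 -c "
from h import *
s=manip.state();print(s['tcp_pos']+155*s['tcp_rot'][:,2])
im=eyes.get_image('scene');crop(im,'p4.png',300,500,60,240,3)"
```

```text
t: 32.5
tcp_pos: [543.7, 117.2, 204.5]
tcp_rot: [[-0.008, 0.999, -0.051], [0.999, 0.006, -0.046], [-0.045, -0.051, -0.998]]
wrist_force: [-0.1, -0.7, 0.2]
gripper_width: 85.0
[535.82349186 110.09439708  49.84134396]
```

View pics/p4.png

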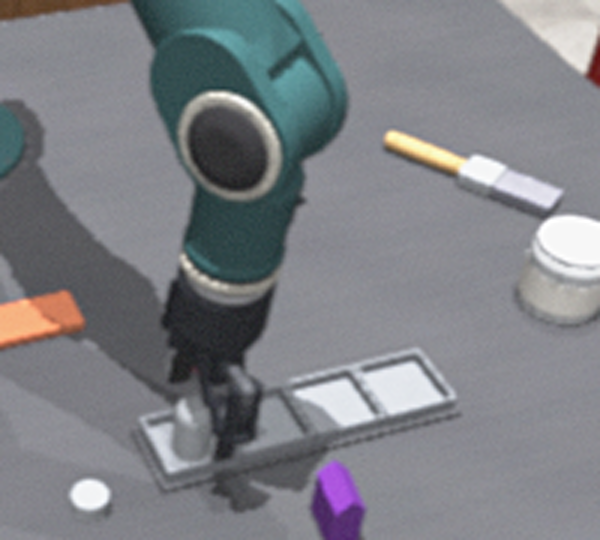

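```bash
python3 -c "
from h import *
im=eyes.get_image('scene')
s=manip.state();g=s['tcp_pos']+155*s['tcp_rot'][:,2];R=s['tcp_rot']
for P in (g,g+R[:,1]*45,g-R[:,1]*45,[534.5,110,53],[534.5,110,67]): print(((proj(im,P)-[300,60]+.5)*3).round(0))
for d in(-57,-43,43,57): print(d,((proj(im,g+R[:,1]*d+R[:,2]*5)-[300,60]+.5)*3).round(0))
"
```

```text
[198. 415.]
[218. 453.]
[179. 378.]
[198. 411.]
[199. 400.]
-57 [173. 372.]
-43 [179. 383.]
43 [216. 456.]
57 [223. 468.]
```

```bash
python3 -m handwheel '[{"translation":[-1,0,-5],"roll":0,"hand":-1},{"translation":[0,0,-1],"roll":0,"hand":1},{"translation":[0,0,0],"roll":0,"hand":1},{"translation":[0,0,0],"roll":0,"hand":1},{"translation":[0,0,0],"roll":0,"hand":1},{"translation":[0,0,0],"roll":0,"hand":1},{"translation":[0,0,0],"roll":0,"hand":1},{"translation":[0,0,0],"roll":0,"hand":1},{"translation":[0,0,0],"roll":0,"hand":1}]' 80; python3 -m handwheel '[{"translation":[0,0,5],"roll":0,"hand":1},{"translation":[0,0,10],"roll":0,"hand":1},{"translation":[0,0,18],"roll":0,"hand":1},{"translation":[0,0,18],"roll":0,"hand":1},{"translation":[0,0,18],"roll":0,"hand":1},{"translation":[0,0,18],"roll":0,"hand":1},{"translation":[0,0,10],"roll":0,"hand":1},{"translation":[0,0,0],"roll":0,"hand":1}]' 80
python3 -c "
from h import *
s=manip.state();print(s['tcp_pos']+155*s['tcp_rot'][:,2])
im=eyes.get_image('scene');crop(im,'p1.png',300,500,60,240,3)"
```

```text
t: 33.5
tcp_pos: [543.6, 117.5, 200.3]
tcp_rot: [[-0.008, 0.999, -0.046], [0.999, 0.006, -0.045], [-0.045, -0.047, -0.998]]
wrist_force: [-0.4, 0.1, -0.3]
gripper_width: 35.9
t: 34.3
tcp_pos: [540.0, 116.3, 300.0]
tcp_rot: [[-0.009, 0.998, -0.056], [0.999, 0.006, -0.047], [-0.046, -0.057, -0.997]]
wrist_force: [-0.5, 0.1, -5.9]
gripper_width: 36.2
[531.24718529 109.08340029 145.41755163]
```

View pics/p1.png

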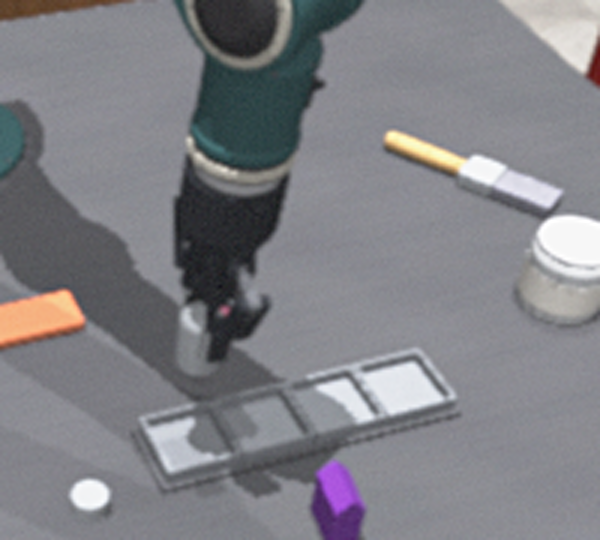

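```bash
python3 -m handwheel '[{"translation":[4,-10,0],"roll":-2,"hand":1},{"translation":[7,-16,0],"roll":-3,"hand":1},{"translation":[8,-20,0],"roll":-4,"hand":1},{"translation":[8,-20,0],"roll":-4,"hand":1},{"translation":[8,-20,0],"roll":-4,"hand":1},{"translation":[8,-20,0],"roll":-4,"hand":1},{"translation":[8,-20,0],"roll":-4,"hand":1},{"translation":[8,-20,0],"roll":-4,"hand":1},{"translation":[8,-20,0],"roll":-4,"hand":1},{"translation":[8,-20,0],"roll":-4,"hand":1},{"translation":[8,-20,0],"roll":-4,"hand":1},{"translation":[7,-18,0],"roll":-4,"hand":1},{"translation":[5,-12,0],"roll":-3,"hand":1},{"translation":[3,-8,0],"roll":-2,"hand":1},{"translation":[0,0,0],"roll":0,"hand":1},{"translation":[0,0,0],"roll":0,"hand":1}]' 80
python3 -c "
from h import *
s=manip.state();print(s['tcp_pos']+155*s['tcp_rot'][:,2])"
```

```text
t: 35.95
tcp_pos: [644.4, -155.5, 294.1]
tcp_rot: [[0.811, 0.58, -0.078], [0.583, -0.812, 0.022], [-0.051, -0.063, -0.997]]
wrist_force: [0.1, 0.8, -4.6]
gripper_width: 35.7
[ 632.32849238 -152.06538053  139.64036334]
```

```bash
python3 -m handwheel '[{"translation":[-10,-1,0],"roll":0.5,"hand":1},{"translation":[-10,-1,0],"roll":0,"hand":1},{"translation":[0,0,-10],"roll":0,"hand":1},{"translation":[0,0,-18],"roll":0,"hand":1},{"translation":[0,0,-18],"roll":0,"hand":1},{"translation":[0,0,0],"roll":0,"hand":1}]' 80
python3 -c "
from h import *
s=manip.state();print(s['tcp_pos']+155*s['tcp_rot'][:,2])"
```

```text
t: 36.55
tcp_pos: [620.6, -153.0, 246.6]
tcp_rot: [[0.801, 0.593, -0.079], [0.596, -0.803, 0.023], [-0.05, -0.065, -0.997]]
wrist_force: [-0.1, 0.3, -5.4]
gripper_width: 35.8
[ 608.37687647 -149.48317395   92.13905544]
```

```bash
python3 -m handwheel '[{"translation":[1,-5,-12],"roll":0,"hand":1},{"translation":[0,0,-15],"roll":0,"hand":1},{"translation":[0,0,-8],"roll":0,"hand":1},{"translation":[0,0,0],"roll":0,"hand":1}]' 80
python3 -c "
from h import *
s=manip.state();print(s['tcp_pos']+155*s['tcp_rot'][:,2])
im=eyes.get_image('scene');crop(im,'p2.png',140,340,90,290,3)"
```

```text
t: 36.95
tcp_pos: [621.9, -158.2, 209.6]
tcp_rot: [[0.801, 0.593, -0.078], [0.596, -0.802, 0.023], [-0.049, -0.065, -0.997]]
wrist_force: [1.1, -0.1, -5.5]
gripper_width: 36.0
[ 609.85303174 -154.66447621   55.14004003]
```

View pics/p2.png

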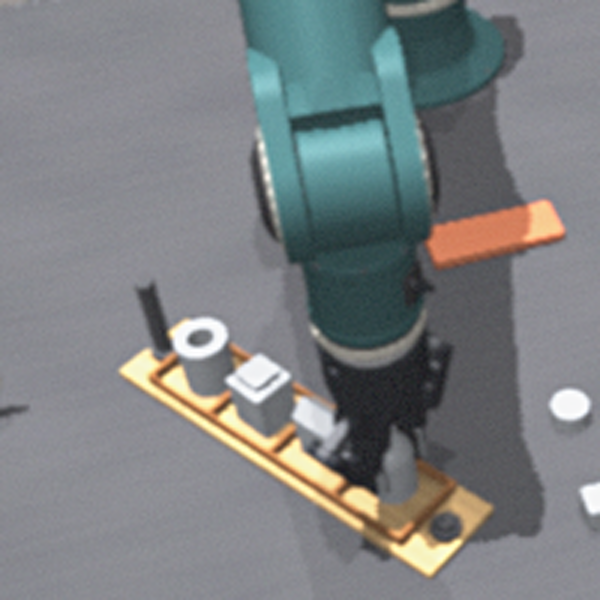

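```bash
python3 -m handwheel '[{"translation":[0,0,-5],"roll":0,"hand":1},{"translation":[0,0,-2],"roll":0,"hand":1}]' 80;python3 -m handwheel '[{"translation":[0,0,-1],"roll":0,"hand":1},{"translation":[0,0,-1],"roll":0,"hand":1}]' 80;python3 -m handwheel '[{"translation":[0,0,-1],"roll":0,"hand":1}]' 80
```

```text
t: 37.2
tcp_pos: [622.7, -158.1, 203.7]
tcp_rot: [[0.801, 0.594, -0.075], [0.597, -0.802, 0.023], [-0.047, -0.063, -0.997]]
wrist_force: [0.8, -0.5, -5.8]
gripper_width: 35.9
t: 37.4
tcp_pos: [623.0, -158.0, 202.0]
tcp_rot: [[0.801, 0.594, -0.074], [0.597, -0.802, 0.022], [-0.046, -0.062, -0.997]]
wrist_force: [-0.6, 0.1, -5.6]
gripper_width: 35.8
t: 37.5
tcp_pos: [623.1, -158.0, 201.2]
tcp_rot: [[0.801, 0.594, -0.073], [0.597, -0.802, 0.022], [-0.046, -0.062, -0.997]]
wrist_force: [-0.2, -0.8, -5.1]
gripper_width: 36.1
```

```bash
python3 -m handwheel '[{"translation":[0,0,-1],"roll":0,"hand":1}]' 80;python3 -m handwheel '[{"translation":[0,0,-1],"roll":0,"hand":1}]' 80
```

```text
t: 37.6
tcp_pos: [623.2, -158.0, 200.4]
tcp_rot: [[0.801, 0.594, -0.073], [0.597, -0.802, 0.022], [-0.046, -0.061, -0.997]]
wrist_force: [-2.0, 0.2, 0.7]
gripper_width: 35.6
t: 37.7
tcp_pos: [623.3, -157.9, 200.3]
tcp_rot: [[0.801, 0.594, -0.073], [0.597, -0.802, 0.022], [-0.046, -0.061, -0.997]]
wrist_force: [-3.7, 1.3, 6.9]
gripper_width: 35.8
```

Contact; release, lift and back away.

```bash
python3 -m handwheel '[{"translation":[0,0,0],"roll":0,"hand":0},{"translation":[0,0,0],"roll":0,"hand":-0.5},{"translation":[0,0,1],"roll":0,"hand":-1},{"translation":[0,0,1],"roll":0,"hand":-1},{"translation":[0,0,0],"roll":0,"hand":-1},{"translation":[0,0,0],"roll":0,"hand":-1},{"translation":[0,0,15],"roll":0,"hand":-1},{"translation":[0,0,30],"roll":0,"hand":-1},{"translation":[0,0,35],"roll":0,"hand":-1},{"translation":[0,0,20],"roll":0,"hand":-1},{"translation":[0,20,0],"roll":0,"hand":-1},{"translation":[0,30,0],"roll":0,"hand":-1},{"translation":[0,40,0],"roll":0,"hand":-1},{"translation":[0,40,0],"roll":0,"hand":-1},{"translation":[0,40,0],"roll":0,"hand":-1},{"translation":[0,40,0],"roll":0,"hand":-1},{"translation":[0,30,0],"roll":0,"hand":-1},{"translation":[0,15,0],"roll":0,"hand":-1},{"translation":[0,0,0],"roll":0,"hand":-1},{"translation":[0,0,0],"roll":0,"hand":-1}]' 80
cat > fin.py <<'E'
from h import *
D=(525.5,-217.5,np.radians(126.3)); sh=[]
def pt(x,y): return [*fr(D,[(x,y,0)])[0,:2],D[2]]
for y in(105,35,-35,-105): sh.append((fr(D,rect(0,y,62,66,21)),(0,160,0)))
sh+=[(fr(pt(0,105),circ(44,63)),(0,0,255)),(fr(pt(0,105),circ(24,63)),(0,0,255)),(fr(pt(0,35),rect(0,0,26,26,67)),(0,0,255)),
(fr(pt(0,35),rect(0,0,38,38,59)),(0,0,255)),(fr(pt(0,-35),rect(0,0,26,46,54)),(0,0,255)),(fr(pt(0,-35),rect(0,0,.1,46,67)),(0,0,255)),(fr(pt(0,-105),circ(38,53)),(0,0,255))]
im=eyes.get_image('top');over(im,'fa.png',345,480,135,285,4,sh)
im=eyes.get_image('scene');over(im,'fb.png',170,310,160,285,4.7,sh);crop(im,'fc.png',170,310,160,285,4.7)
E
python3 fin.py
```

```text
t: 39.7
tcp_pos: [623.4, 102.4, 324.8]
tcp_rot: [[0.805, 0.59, -0.053], [0.592, -0.806, 0.018], [-0.032, -0.046, -0.998]]
wrist_force: [1.1, -0.8, 0.9]
gripper_width: 85.5
```

View pics/fa.png

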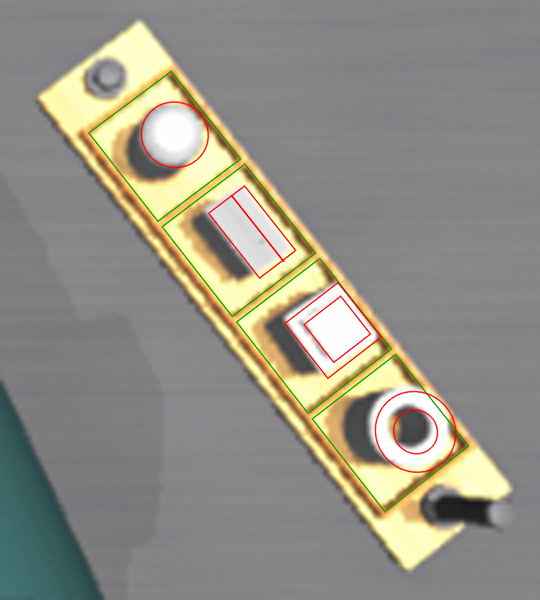

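View pics/fb.png

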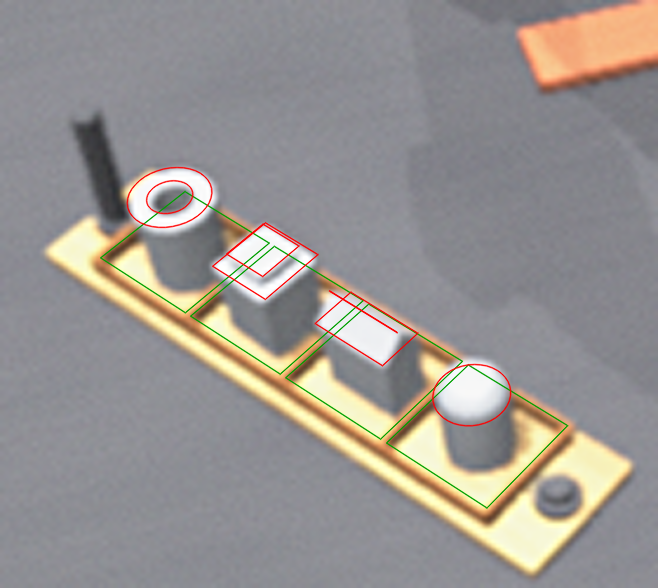

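View pics/fc.png

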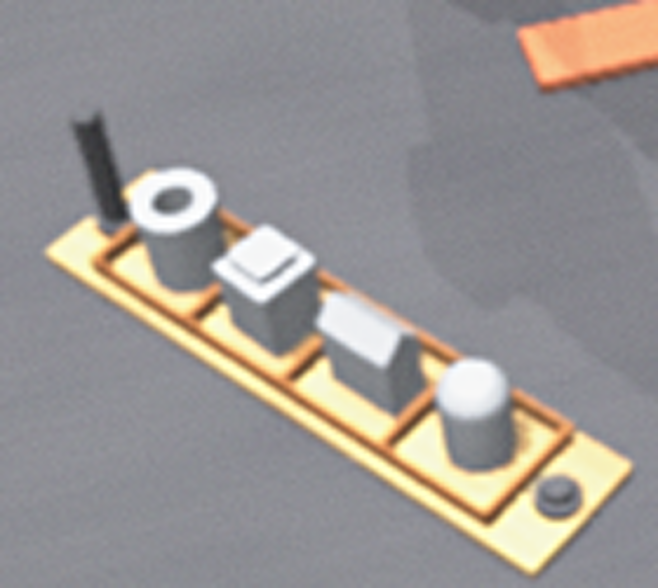

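All four dies stand upright, within a few mm of their bay centres in both views (post, then collar, square, cutter, dome). The arm is clear of everything.

```bash
python3 -c "
from rig import job; print(job.job_done())"
```

```text
the job is handed in; nothing more can be done
None
```

All four dies are in the wooden rack in their working order. From the post on they stand collar, square, cutter, dome, the order they had in the steel rack from its left end. I handed the job in at about 40 s of the 109 s allowed.

- **Position:** In the last top and scene pictures, wireframes drawn at the bay centres match every die to within a few mm. The limit is 20 mm. The collar measured 0.7 mm off along the rack's x and 2.5 mm along its y; that y offset was deliberate, to keep the gripper clear of the post.
- **Standing and forces:** All four look upright on the bay floors, judged by eye in the pictures; I did not measure tilt or height as numbers. The readings I took showed at most about 12 N at the wrist, during set-down, and no die was knocked over.
- **End state:** The gripper is open and clear of everything.
- **What was off:**
  - The scene camera put the steel rack and the dies about 1–3 mm away from where the top camera did, roughly within the stated calibration error.
  - The tool's tilt grew to about 4.5° during the moves because the rows cannot correct it. The dies were lowered until they touched the floor and settled flat when released.

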